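Load the spring-hung test pan with steel balls

ROBOT

A 6-joint arm with a two-finger parallel gripper is mounted at the origin on the work surface. World frame = base frame: x ahead of the robot, y to its left, z up, the work surface at z = 0. Lengths are in m, angles in rad, forces in N, time in s.
With the tool pointing down it reaches from about 0.425 to 1.125 m from the base axis. Payload 14.9 kg.
Tool frame: the origin (TCP) lies where the fingers leave the gripper's body, on its centre line; the fingertips stand 78 mm ahead of it and the grasp point (between the pads) lies 60 mm ahead of it; z points along the fingers, y is the direction in which the jaws open and shut (so a half turn about z gives the same grasp; the last joint's range is limited). The gripper opens to 91 mm and grips with 3 to 60 N. Pads are 32 mm wide; open, the fingers measure 118 mm over their backs; the gripper's body (76 mm by 178 mm) begins 60 mm behind the grasp point.
Start: joints at [-1.365, 0.379, 1.734, -0, 1.028, -0.033], TCP at [0.166, -0.68, 0.292] pointing down, gripper open.
Joint ranges: [-2.77, 2.77], [-0.74, 2.19], [0, 2.66], [-1.06, 4.2], [0.31, 2.87], [-3.08, 3.08]. Speed limits (rad/s): [1.89, 1.89, 2.39, 3.14, 3.14, 3.14].

INTERFACE

Orientations are given as a unit quaternion [w, x, y, z].
In Python, from rig import bot, eyes gives the robot as it stands.
- The arm moves only by the tool apply_moves, never from a script. Its argument "plan" is a list of rows, each a list of 3 entries, a list of its own where there are three numbers: the shift along the tool's x, y, z in cm, then the turn, a rotation vector about the tool's x, y, z in rad, then the finger opening in cm, from 0 to 9.12. In form: [[[tx, ty, tz], [wx, wy, wz], jaw], ...]. A call has 1 to 8 rows; each row shifts and turns the commanded pose from where the row before left it, along the tool's axes as they then stand; what a row does not reach is not made up. A row lasts 1/12 s, in which the tool goes at most 41.7 mm and 7.16 degrees, less where a joint would pass 70% of its speed; a pose out of reach is approached as far as the arm can. A call with a gripper value outside its range is refused whole. The fingers move at their own pace and stop on an object; the grip force is fixed at half the most. Time passes only in rows, so rows that do not move let the fingers close. It gives the time, the measured TCP pose, the force and the opening at its end, in the units of the state.
- bot.read_state(): the state, without advancing time (a new reading comes with each control period).
- eyes.read_camera(name): name is "scene" or "side" or "wrist"; returns a dict with "image" (480x640x3 uint8, blue, green, red), "fx", "fy", "cx", "cy" (pixels), "dist" ([k1, k2, p1, p2, k3] as OpenCV has them; the pictures are not rectified), "origin" and "attitude" of the camera in the world. Camera axes: x right, y down, z forward; pixel columns grow to the right and rows downward; lengths in m; the calibration is good to about 2 mm. A picture is of the moment at which its call begins. There is no depth.
- bot.hand_in(): hands the job in, once; it reports no verdict.
The state is a dict: "time": time; "qpos": joint angles; "joint_velocities": joint speeds; "tau": joint torques, N m; "tcp_pos": TCP position; "tcp_rot": TCP orientation; "contact_force": force on the tool from outside, world axes, zero at the start; "torque": the same for the moment, N m; "gripper_width": finger opening in m.
Only numpy, scipy, OpenCV 4.12 (cv2) and the standard library are available. Lean on these libraries where they do the work, as an engineer would, in place of code of your own. Each camera call takes 0.05 s, during which the arm holds its last target.

TASK

Pick up the aluminium scoop by its upright black handle and tip all four steel balls out of it into the pan that hangs from the spring on the twin-rod stand, so that their weight drops the pan onto its stop; the dish of the same size on the plain pillar has no spring and is not wanted. Then stand the scoop back upright on the bench and let go.

Things in the scene. Friction and masses are not known exactly. Their poses are not given: they have to be found in the camera images.
- scoop: Open aluminium scoop, 0.18-0.29 kg, with 4 loose steel balls (28 mm, 90 g each). Origin: underside, on the centre line; -x is the spout end, z up. Spans x -58 to 40, y -35 to 35 mm, walls 40 high. Handle: upright black post 22x22 mm at x 6, y 0, from z 46 (bridge across the walls, 24 mm long) to z 100; grip at z 78 across x or y. Starts near the middle, spout to the robot within 35 degrees.
- scoop_lip (a point): Middle of the scoop's spout lip, at (-57, 0, 15) mm in the scoop's frame (same axes). The pocket floor (3 thick, 64 wide, balls on it) is flat from x 37 to -25 mm, then ramps up at 20 degrees to this open lip: carried level the balls stay in, and tipping the spout down by 35 to 50 degrees empties it.
- pan_mouth (a point): Centre of the spring-hung pan's mouth, level with its rim, 90 mm over the bench when empty. Steel, 132 mm inside diameter, 35 deep. Its +y points to the column of two rods and spring, 88 mm away, 68 wide, top 142 mm over the bench. Fixed base plate 12 thick: 75 mm to -x, +x, -y, 125 to +y. Left or right of the scoop; a rigid twin dish on a pillar is on the other side.
- pan (a joint): How far the pan has sunk, in m: 0 empty, 0.018 on its hard stop (the dark cylinder beneath it). Spring 122 N/m with 1 N preload: three balls sink it about 0.0135, all four put it on the stop.
There are look-alikes about, which are no part of the job. Leave any green look-alike of the scoop alone. Leave any yellow look-alike of the part that bears pan_mouth alone.

How it is judged:
On the way, in this order (a step that is already met when the one before it is completed fails the run):
1. the scoop is tipped by more than 17 degrees with its lip over the pan (angle between scoop's own z axis and vertical above 0.3 rad and horizontal distance between scoop_lip and pan_mouth below 0.09 m and height (world z) of scoop_lip above 0.07 m), for 0.04 s.
2. the balls' weight has dropped the pan onto its stop (value of joint pan above 0.0165 m), for 0.2 s.
At the end, for the whole second after the job is handed in: The pan rests on its stop under the balls' weight (sunk more than 16.5 of 18 mm, which takes all four balls), and the scoop stands released, still and upright (within 10 degrees) on the bench itself (underside within 8 mm of the surface) (value of joint pan above 0.0165 m and height (world z) of scoop below 0.008 m and angle between scoop's own z axis and vertical below 0.17 rad and linear speed of scoop below 0.03 m/s); the robot touches nothing.
It also fails if it takes over 61 s, if anything falls off the work surface, if the arm or the gripper's body presses on something with over 40 N, if the wrist force passes 120 N, or if a joint passes its speed limit or range.

## Working session

There is one attempt and no reset: what is moved stays moved. The work goes in short steps, Python scripts to look and compute and a tool call to move; the robot and the scene stay as the last step left them, time stands still between calls to the robot, and variables do not carry over. Pictures are saved under pics/ and viewed, and the job is handed in when it is done.

Besides the shell and the picture viewer there is one more tool, called by a JSON object that holds its "name" and its "arguments". apply_moves: Moves the arm, as the interface text tells. Its arguments: {"type":"object","properties":{"plan":{"type":"array"}},"required":["plan"]}

```bash
ls; mkdir -p pics
python3 - <<'E'
from rig import bot, eyes
import cv2
print(bot.read_state())
for n in ["scene","side","wrist"]:
    c=eyes.read_camera(n)
    cv2.imwrite(f"pics/{n}0.png",c["image"])
    print(n,{k:v for k,v in c.items() if k!="image"})
E
```

```text
pics
{'time': 0.0, 'qpos': array([-1.36529252e+00,  3.79393995e-01,  1.73480550e+00,  1.79923162e-05,
        1.02850729e+00, -3.32993556e-02]), 'joint_velocities': array([-0.00233039, -0.00077578,  0.00010306, -0.00064793, -0.00053587,
       -0.0001124 ]), 'tau': array([ 1.91299041e-03, -7.63714814e+01, -4.34365726e+01,  6.51140185e-02,
        4.23784030e-02, -6.06443587e-05]), 'tcp_pos': array([ 0.16550907, -0.67981611,  0.29158615]), 'tcp_rot': array([-5.55662765e-04,  9.92880495e-01,  1.19113440e-01, -4.02308556e-05]), 'contact_force': array([-0.54287796,  0.0273461 , -0.35678585]), 'torque': array([-0.00733308, -0.00554418, -0.00269831]), 'gripper_width': 0.09105798411268547}
scene {'fx': 604.259054218658, 'fy': 604.259054218658, 'cx': 323.4332027168447, 'cy': 237.24359810320234, 'dist': array([-0.13623199,  0.        ,  0.        ,  0.        ,  0.        ]), 'origin': array([ 1.00064876, -1.15429382,  0.83064148]), 'attitude': array([-0.46490537,  0.85126304,  0.2184623 , -0.10718426])}
side {'fx': 436.3677766502619, 'fy': 436.3677766502619, 'cx': 322.00642255643595, 'cy': 241.7820796852897, 'dist': array([-0.0940943,  0.       ,  0.       ,  0.       ,  0.       ]), 'origin': array([0.09781213, 0.71579642, 0.77248927]), 'attitude': array([ 0.09651317, -0.18317046,  0.86920268, -0.44902172])}
wrist {'fx': 342.6281929576523, 'fy': 342.6281929576523, 'cx': 323.0916019920537, 'cy': 235.824268132222, 'dist': array([-0.00786395,  0.        ,  0.        ,  0.        ,  0.        ]), 'origin': array([ 0.24471159, -0.66014036,  0.38478627]), 'attitude': array([ 0.11488683,  0.77775751, -0.61126073, -0.09085481])}
```

View pics/scene0.png

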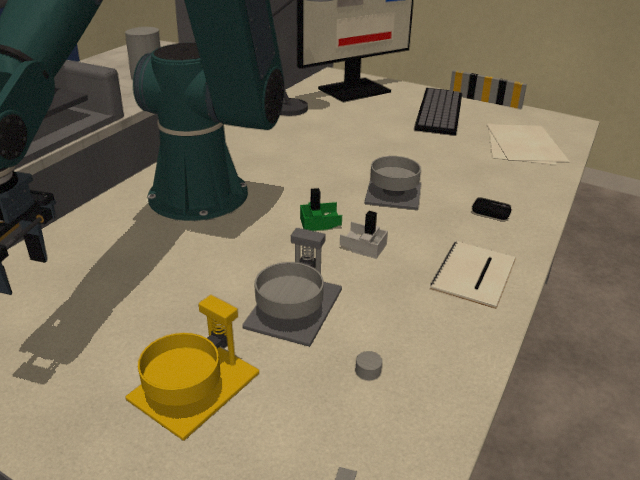

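View pics/side0.png

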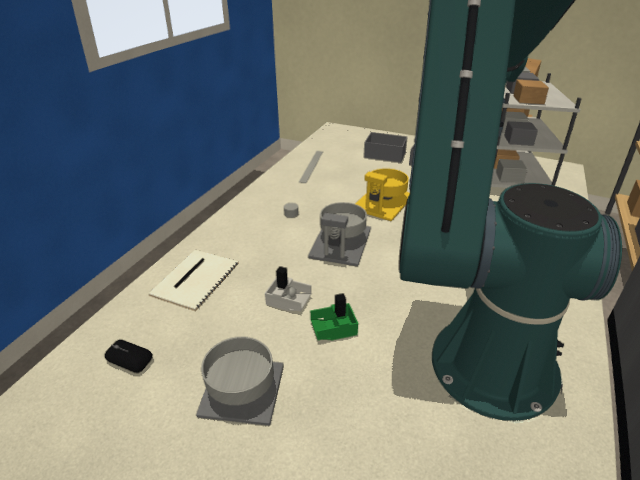

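View pics/wrist0.png

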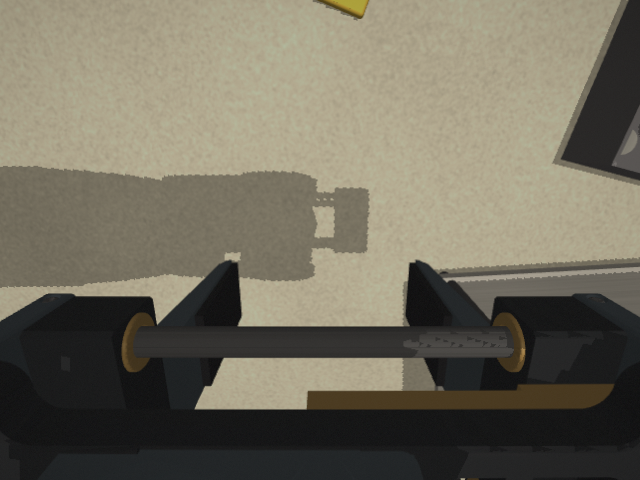

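Candidates (scene view): the scoop could be the aluminium one at (365,238) or the green look-alike at (320,214). The pan could be the grey one with a column at (289,290), the yellow look-alike at (180,370) or the plain-pillar dish at (395,180). I choose the aluminium scoop and the grey pan with a column, and check both in close crops.

```bash
cat > h.py <<'E'
import numpy as np, cv2
from scipy.spatial.transform import Rotation as R
def RM(q): return R.from_quat([q[1],q[2],q[3],q[0]]).as_matrix()
def K(c): return np.array([[c["fx"],0,c["cx"]],[0,c["fy"],c["cy"]],[0,0,1.]])
def ray(c,uv):
    p=cv2.undistortPoints(np.array([[uv]],float),K(c),c["dist"])[0,0]
    d=RM(c["attitude"])@np.array([p[0],p[1],1]); return c["origin"],d/np.linalg.norm(d)
def onz(c,uv,z):
    o,d=ray(c,uv); return o+d*(z-o[2])/d[2]
def tri(c1,u1,c2,u2):
    A=[];b=[]
    for c,u in((c1,u1),(c2,u2)):
        o,d=ray(c,u);P=np.eye(3)-np.outer(d,d);A.append(P);b.append(P@o)
    x=np.linalg.lstsq(np.vstack(A),np.hstack(b),rcond=None)[0]
    return x,[np.linalg.norm(A[i]@x-b[i]) for i in(0,1)]
def proj(c,p):
    M=RM(c["attitude"]).T; rv=cv2.Rodrigues(M)[0]; return cv2.projectPoints(np.atleast_2d(np.array(p,float)),rv,-M@c["origin"],K(c),c["dist"])[0][:,0]
E
python3 - <<'E'
import cv2,numpy as np
a=cv2.imread("pics/scene0.png");b=cv2.imread("pics/side0.png")
def crop(im,x,y,w,h,s): return cv2.resize(im[y:y+h,x:x+w],None,fx=s,fy=s,interpolation=cv2.INTER_CUBIC)
cv2.imwrite("pics/c1.png",np.hstack([crop(a,235,185,160,160,2.5)if 0 else crop(a,235,190,160,150,2.5),crop(b,250,190,160,150,2.5)]))
cv2.imwrite("pics/c2.png",np.hstack([crop(a,330,200,70,60,5.7),crop(b,255,255,70,60,5.7)]))
E
```

```text
(no output)
```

View pics/c1.png

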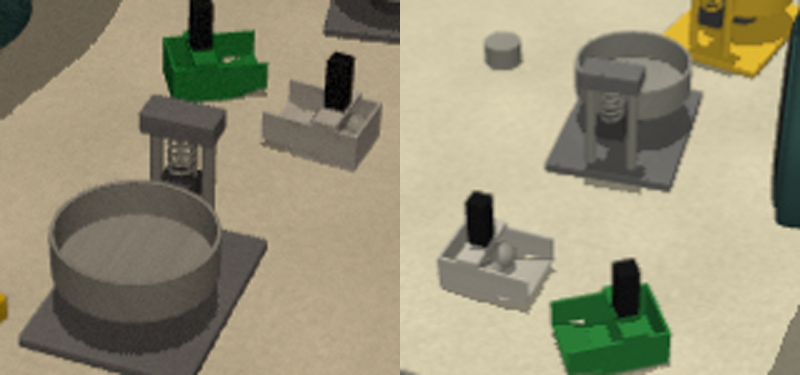

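View pics/c2.png

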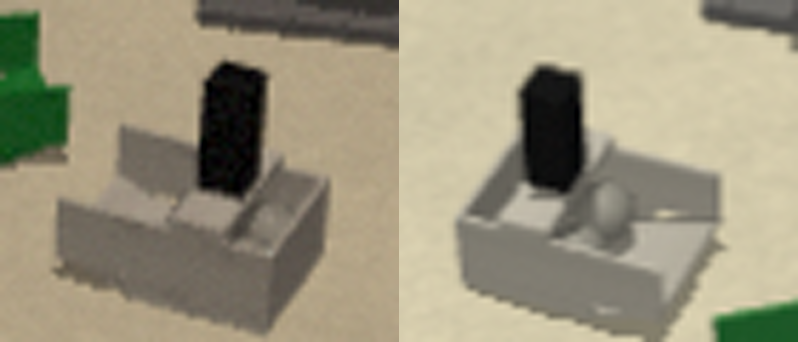

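The crops confirm the choice: an aluminium scoop with a ball behind its spout (handle top near scene (371,213)), and a grey pan with a twin-rod and spring column. Now I measure.

Run:
```python
from rig import bot, eyes
from h import *
A=eyes.read_camera("scene");B=eyes.read_camera("side")
def blob(c,x,y,w,h):
    g=c["image"][y:y+h,x:x+w].max(2)
    n,l,s,ce=cv2.connectedComponentsWithStats((g<45).astype(np.uint8))
    i=1+np.argmax(s[1:,4]); return ce[i]+[x,y],s[i]
a,sa=blob(A,355,200,30,45);b,sb=blob(B,270,260,25,35)
print(a,sa,b,sb); print("handle",tri(A,a,B,b))
k=5.7
S=lambda u,v:(330+u/k,200+v/k); D=lambda u,v:(255+(u-399)/k,255+v/k)
print("scene bottom: back corner, front corner"); 
for p in [S(267,333),S(60,272)]: print(p,onz(A,p,0))
print("side bottom back,front");
for p in [D(463,288),D(655,335)]: print(p,onz(B,p,0))
print("tops z.04: scene back near, back far ; side back near, far?")
for p in [S(270,250),S(327,180)]: print(onz(A,p,.04))
# lips
print("lip tri", tri(A,S(60,200),B,D(718,177)), tri(A,S(122,127),B,D(718,177)))
# pan base corners z=.012
s=2.5
for p in [(22,342),(193,373),(266,240)]: print("scene base",onz(A,(235+p[0]/s,190+p[1]/s),.012))
for p in [(547,166),(670,186),(702,93)]: print("side base",onz(B,(250+(p[0]-400)/s,190+p[1]/s),.012))
```

```text
[369.99526066 222.18957346] [ 10  11  11  23 211] [281.55208333 277.41145833] [  7   7  10  22 192]
handle (array([ 0.53000913, -0.00473984,  0.07331231]), [np.float64(0.00024748540976725824), np.float64(0.0002474854097663381)])
scene bottom: back corner, front corner
(376.8421052631579, 258.42105263157896) [ 0.56809777 -0.03701188  0.        ]
(340.5263157894737, 247.71929824561403) [ 0.47144452 -0.03948538  0.        ]
side bottom back,front
(266.2280701754386, 305.5263157894737) [0.55818929 0.03383285 0.        ]
(299.9122807017544, 313.7719298245614) [4.66588850e-01 2.55708212e-02 1.11022302e-16]
tops z.04: scene back near, back far ; side back near, far?
[ 0.56550666 -0.03491493  0.04      ]
[0.56480758 0.02731652 0.04      ]
lip tri (array([ 0.46874783, -0.04125309,  0.03718896]), [np.float64(0.0018610630133418789), np.float64(0.0018610630133417123)]) (array([ 0.46926356, -0.01330961,  0.05938562]), [np.float64(0.014569195164634006), np.float64(0.014569195164634277)])
scene base [ 0.43835828 -0.4094243   0.012     ]
scene base [ 0.57659386 -0.37290963  0.012     ]
scene base [ 0.54923702 -0.19017878  0.012     ]
side base [ 0.54024069 -0.18268826  0.012     ]
side base [ 0.39769349 -0.20452752  0.012     ]
side base [ 0.42572143 -0.39942506  0.012     ]
```

{"name": "apply_moves", "arguments": {"plan": [[[2.14, -2.38, 0], [0, 0, 0], 9.1], [[2.14, -2.38, 0], [0, 0, 0], 9.1], [[2.14, -2.38, 0], [0, 0, 0], 9.1], [[2.14, -2.38, 0], [0, 0, 0], 9.1], [[2.14, -2.38, 0], [0, 0, 0], 9.1], [[2.14, -2.38, 0], [0, 0, 0], 9.1], [[2.14, -2.38, 0], [0, 0, 0], 9.1], [[2.14, -2.38, 0], [0, 0, 0], 9.1]]}}

```text
time: 0.92
tcp_pos: [0.2873, -0.4532, 0.2922]
tcp_rot: [0.0, 0.993, 0.119, 0.0]
contact_force: [0.6, 0.2, 0.3]
gripper_width: 0.0912
```

{"name": "apply_moves", "arguments": {"plan": [[[2.14, -2.38, 0], [0, 0, 0], 9.1], [[2.14, -2.38, 0], [0, 0, 0], 9.1], [[2.14, -2.38, 0], [0, 0, 0], 9.1], [[2.14, -2.38, 0], [0, 0, 0], 9.1], [[2.14, -2.38, 0], [0, 0, 0], 9.1], [[2.14, -2.38, 0], [0, 0, 0], 9.1], [[2.14, -2.38, 0], [0, 0, 0], 9.1], [[2.14, -2.38, 0], [0, 0, 0], 9.1]]}}

```text
time: 1.58
tcp_pos: [0.4086, -0.2277, 0.2924]
tcp_rot: [0.0, 0.993, 0.119, 0.0]
contact_force: [0.4, -0.2, -0.5]
gripper_width: 0.0907
```

{"name": "apply_moves", "arguments": {"plan": [[[2.14, -2.38, 0], [0, 0, 0], 9.1], [[2.14, -2.38, 0], [0, 0, 0], 9.1], [[2.14, -2.38, 0], [0, 0, 0], 9.1], [[2.14, -2.38, 0], [0, 0, 0], 9.1], [[2.14, -2.38, 0], [0, 0, 0], 9.1], [[2.14, -2.38, 0], [0, 0, 0], 9.1], [[2.14, -2.38, 0], [0, 0, 0], 9.1], [[2.14, -2.38, 0], [0, 0, 0], 9.1]]}}

```text
time: 2.25
tcp_pos: [0.53, -0.002, 0.2923]
tcp_rot: [0.0, 0.993, 0.119, 0.0]
contact_force: [0.5, -0.9, -0.2]
gripper_width: 0.0911
```

Good. Now turn −2.95 rad about tool z (25 rows of −0.118).

{"name": "apply_moves", "arguments": {"plan": [[[0, 0, 0], [0, 0, -0.118], 9.1], [[0, 0, 0], [0, 0, -0.118], 9.1], [[0, 0, 0], [0, 0, -0.118], 9.1], [[0, 0, 0], [0, 0, -0.118], 9.1], [[0, 0, 0], [0, 0, -0.118], 9.1], [[0, 0, 0], [0, 0, -0.118], 9.1], [[0, 0, 0], [0, 0, -0.118], 9.1], [[0, 0, 0], [0, 0, -0.118], 9.1]]}}

```text
time: 2.92
tcp_pos: [0.5294, -0.0037, 0.2922]
tcp_rot: [-0.0, 0.829, 0.56, -0.0]
contact_force: [-0.3, 0.6, 0.4]
gripper_width: 0.0908
```

{"name": "apply_moves", "arguments": {"plan": [[[0, 0, 0], [0, 0, -0.118], 9.1], [[0, 0, 0], [0, 0, -0.118], 9.1], [[0, 0, 0], [0, 0, -0.118], 9.1], [[0, 0, 0], [0, 0, -0.118], 9.1], [[0, 0, 0], [0, 0, -0.118], 9.1], [[0, 0, 0], [0, 0, -0.118], 9.1], [[0, 0, 0], [0, 0, -0.118], 9.1], [[0, 0, 0], [0, 0, -0.118], 9.1]]}}

```text
time: 3.58
tcp_pos: [0.5294, -0.0037, 0.2922]
tcp_rot: [0.0, 0.483, 0.875, -0.0]
contact_force: [-0.1, -0.8, 0.9]
gripper_width: 0.0913
```

{"name": "apply_moves", "arguments": {"plan": [[[0, 0, 0], [0, 0, -0.118], 9.1], [[0, 0, 0], [0, 0, -0.118], 9.1], [[0, 0, 0], [0, 0, -0.118], 9.1], [[0, 0, 0], [0, 0, -0.118], 9.1], [[0, 0, 0], [0, 0, -0.118], 9.1], [[0, 0, 0], [0, 0, -0.118], 9.1], [[0, 0, 0], [0, 0, -0.118], 9.1], [[0, 0, 0], [0, 0, -0.118], 9.1]]}}

```text
time: 4.25
tcp_pos: [0.5295, -0.0037, 0.2922]
tcp_rot: [0.0, 0.032, 0.999, 0.0]
contact_force: [-0.2, -1.1, 0.4]
gripper_width: 0.091
```

{"name": "apply_moves", "arguments": {"plan": [[[0, 0, 0], [0, 0, -0.118], 9.1], [[0, 0, 0], [0, 0, 0], 9.1]]}}

```text
time: 4.42
tcp_pos: [0.5295, -0.0037, 0.2922]
tcp_rot: [-0.0, -0.026, 1.0, -0.0]
contact_force: [0.2, 0.5, 0.5]
gripper_width: 0.0914
```

Run:
```python
from rig import bot, eyes
from h import *
s=bot.read_state(); print(s["time"],s["qpos"],s["tcp_pos"],RM(s["tcp_rot"]))
c=eyes.read_camera("wrist"); cv2.imwrite("pics/w1.png",c["image"])
print(proj(c,[[.53,-.005,.1]]))
```

```text
4.4167 [-5.09469429e-02  1.09394657e-01  2.07783170e+00 -2.54743344e-05
  9.54367246e-01 -1.67468010e+00] [ 0.52945063 -0.00367095  0.29223504] [[-9.98598394e-01 -5.29268143e-02 -2.00292235e-06]
 [-5.29268143e-02  9.98598394e-01 -2.07106082e-05]
 [ 3.09626156e-06 -2.05755718e-05 -1.00000000e+00]]
[[321.16734785 232.75943347]]
```

View pics/w1.png

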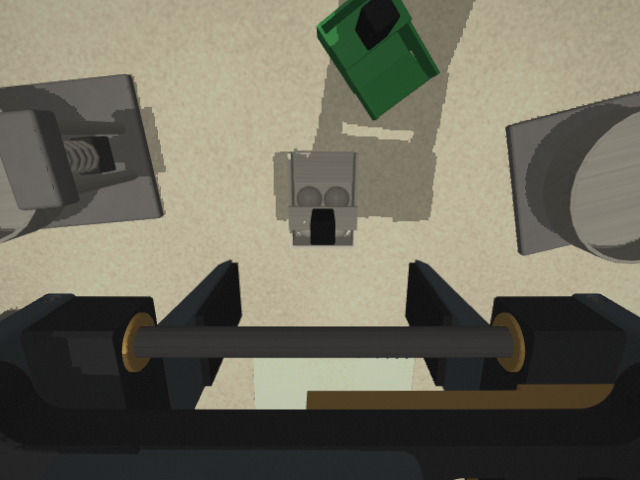

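The wrist picture shows the aluminium scoop at (322,200) square to the jaws, with its handle at (322,228). The balls are in the pocket and the spout points up-image, towards the robot. The green look-alike at (378,60) is clear of the fingers. Descend and grip.

{"name": "apply_moves", "arguments": {"plan": [[[0, 0.1, 1.9], [0, 0, 0], 9.1], [[0, 0, 2.1], [0, 0, 0], 9.1], [[0, 0, 2.1], [0, 0, 0], 9.1], [[0, 0, 2.1], [0, 0, 0], 9.1], [[0, 0, 2.1], [0, 0, 0], 9.1], [[0, 0, 2.1], [0, 0, 0], 9.1], [[0, 0, 2.0], [0, 0, 0], 9.1], [[0, 0, 1.0], [0, 0, 0], 9.1]]}}

```text
time: 5.13
tcp_pos: [0.5286, -0.0026, 0.1362]
tcp_rot: [-0.001, -0.021, 1.0, 0.0]
contact_force: [-0.8, 0.6, 0.0]
gripper_width: 0.0913
```

{"name": "apply_moves", "arguments": {"plan": [[[0, 0, 0], [0, 0, 0], 5.0], [[0, 0, 0], [0, 0, 0], 4.0], [[0, 0, 0], [0, 0, 0], 3.0], [[0, 0, 0], [0, 0, 0], 2.6], [[0, 0, 0], [0, 0, 0], 1.5], [[0, 0, 0], [0, 0, 0], 0], [[0, 0, 0], [0, 0, 0], 0], [[0, 0, 0], [0, 0, 0], 0]]}}

```text
time: 5.8
tcp_pos: [0.5295, -0.0027, 0.1385]
tcp_rot: [0.0, -0.024, 1.0, -0.0]
contact_force: [-0.8, 0.1, -0.2]
gripper_width: 0.0405
```

Run:
```python
from rig import bot, eyes
from h import *
s=bot.read_state(); print(s["time"],s["qpos"],s["tcp_pos"],s["contact_force"],s["gripper_width"])
c=eyes.read_camera("wrist"); cv2.imwrite("pics/w2.png",c["image"])
c=eyes.read_camera("scene"); cv2.imwrite("pics/s2.png",cv2.resize(c["image"][130:350,220:500],None,fx=2.5,fy=2.5))
```

```text
5.8 [-4.90534711e-02  3.60796112e-01  2.12686923e+00 -4.72506852e-06
  6.53545643e-01 -1.66695203e+00] [ 0.52951989 -0.00266813  0.13847541] [-0.79530298  0.11691501 -0.16637292] 0.040545534054823335
```

View pics/w2.png

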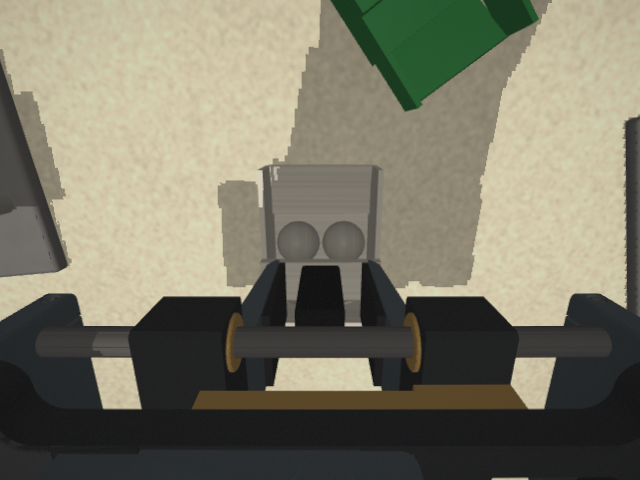

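View pics/s2.png

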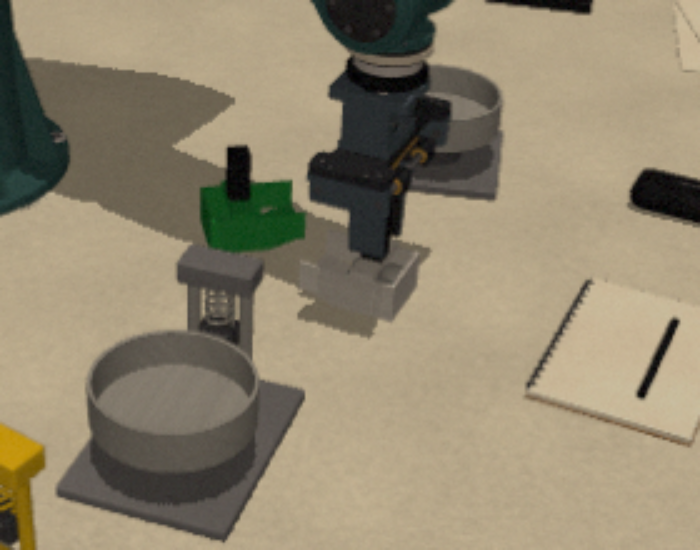

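Fingers are still closing (40 mm) with the handle centred between them. Continue, and meanwhile fit the pan rim.

{"name": "apply_moves", "arguments": {"plan": [[[0, 0, 0], [0, 0, 0], 0], [[0, 0, 0], [0, 0, 0], 0], [[0, 0, 0], [0, 0, 0], 0], [[0, 0, 0], [0, 0, 0], 0], [[0, 0, 0], [0, 0, 0], 0], [[0, 0, 0], [0, 0, 0], 0]]}}

```text
time: 6.4
tcp_pos: [0.5292, -0.0026, 0.138]
tcp_rot: [-0.0, -0.024, 1.0, 0.0]
contact_force: [-0.3, 0.9, -6.3]
gripper_width: 0.0218
```

Run:
```python
from rig import bot, eyes
from h import *
s=bot.read_state(); print(s["time"],s["tcp_pos"],s["contact_force"],s["gripper_width"])
A=eyes.read_camera("scene"); 
# project hypothesised rim & base of pan onto pictures
import math
im=A["image"].copy(); B=eyes.read_camera("side"); ib=B["image"].copy()
c0=np.array([.489,-.319]);y=math.radians(8.5)
X=np.array([math.cos(y),math.sin(y)]);Y=np.array([-X[1],X[0]])
t=np.linspace(0,2*np.pi,60)
rim=[[*(c0+.066*(np.cos(a)*X+np.sin(a)*Y)),.09] for a in t]
base=[[*(c0+u*X+v*Y),.012] for u,v in[(-.075,-.075),(.075,-.075),(.075,.125),(-.075,.125),(-.075,-.075)]]
out=[]
for c,i,(x0,y0) in((A,im,(235,200)),(B,ib,(290,185))):
    i=cv2.resize(i[y0:y0+150,x0:x0+130],None,fx=3,fy=3)
    for pts,col in((rim,(0,0,255)),(base,(255,0,0))):
        p=((proj(c,pts)-[x0,y0])*3+1).astype(int); cv2.polylines(i,[p.reshape(-1,1,2)],False,col,1)
    out.append(i)
cv2.imwrite("pics/p.png",np.hstack(out))
```

```text
6.4 [ 0.52917992 -0.00262989  0.13798793] [-0.25617633  0.89483154 -6.34484567] 0.021762753019299415
```

View pics/p.png

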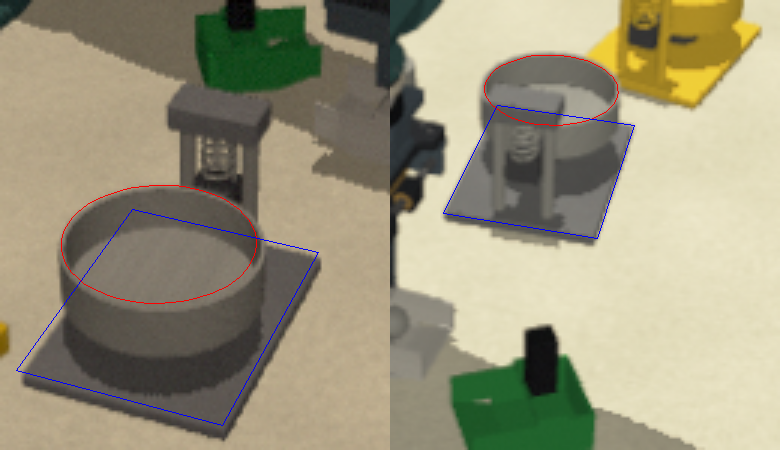

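The rim and base outlines agree with both pictures to about 1 pixel, which puts the pan centre at about (0.490, −0.321) with a yaw of 8.5°. The grip reads 21.8 mm. Lift smoothly.

{"name": "apply_moves", "arguments": {"plan": [[[0, 0, -0.5], [0, 0, 0], 0], [[0, 0, -1.5], [0, 0, 0], 0], [[0, 0, -2.5], [0, 0, 0], 0], [[0, 0, -3], [0, 0, 0], 0], [[0, 0, -3], [0, 0, 0], 0], [[0, 0, -3], [0, 0, 0], 0], [[0, 0, -2.5], [0, 0, 0], 0], [[0, 0, -1.5], [0, 0, 0], 0]]}}

```text
time: 7.17
tcp_pos: [0.5299, -0.0027, 0.3165]
tcp_rot: [0.002, -0.024, 1.0, -0.0]
contact_force: [1.3, -0.6, -4.4]
gripper_width: 0.0221
```

{"name": "apply_moves", "arguments": {"plan": [[[0, 0, -1], [0, 0, 0.02], 0], [[0, 0, -0.5], [0, 0, 0.05], 0], [[0, 0, 0], [0, 0, 0.08], 0], [[0, 0, 0], [0, 0, 0.1], 0], [[0, 0, 0], [0, 0, 0.1], 0], [[0, 0, 0], [0, 0, 0.1], 0], [[0, 0, 0], [0, 0, 0.1], 0], [[0, 0, 0], [0, 0, 0.1], 0]]}}

```text
time: 7.83
tcp_pos: [0.529, -0.0026, 0.3276]
tcp_rot: [-0.001, 0.3, 0.954, -0.0]
contact_force: [0.2, -0.4, -6.5]
gripper_width: 0.0218
```

Run:
```python
from rig import bot, eyes
from h import *
s=bot.read_state(); print(s["time"],s["qpos"],s["tcp_pos"],s["contact_force"],s["torque"],s["gripper_width"])
c=eyes.read_camera("wrist"); cv2.imwrite("pics/w3.png",c["image"])
c=eyes.read_camera("scene"); cv2.imwrite("pics/s3.png",cv2.resize(c["image"][100:320,220:500],None,fx=2.5,fy=2.5))
```

```text
7.8333 [-4.90440965e-02  6.29533305e-02  2.05539139e+00  4.97419086e-05
  1.02458048e+00 -1.01105859e+00] [ 0.52896444 -0.00262725  0.32761194] [ 0.20600672 -0.35882818 -6.51777265] [ 0.01961163 -0.2173918  -0.04161075] 0.021755103435723327
```

View pics/w3.png

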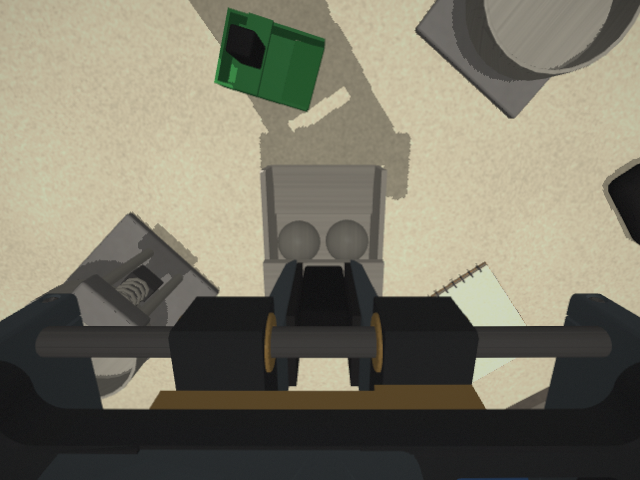

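View pics/s3.png

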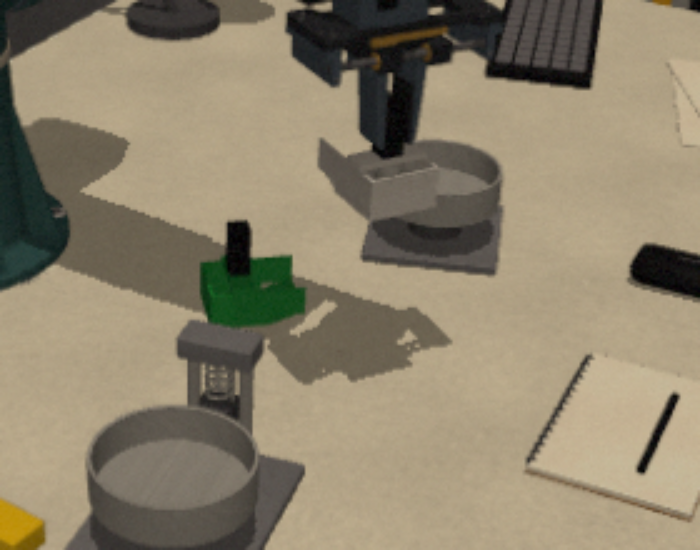

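The scoop is lifted level with two balls visible at (299,242) and (346,242), the others hidden under the bridge, and 6.5 N of load. Finish the half turn.

{"name": "apply_moves", "arguments": {"plan": [[[0, 0, 0], [0, 0, 0.11], 0], [[0, 0, 0], [0, 0, 0.11], 0], [[0, 0, 0], [0, 0, 0.11], 0], [[0, 0, 0], [0, 0, 0.11], 0], [[0, 0, 0], [0, 0, 0.11], 0], [[0, 0, 0], [0, 0, 0.11], 0], [[0, 0, 0], [0, 0, 0.11], 0], [[0, 0, 0], [0, 0, 0.11], 0]]}}

```text
time: 8.6
tcp_pos: [0.5291, -0.0026, 0.3278]
tcp_rot: [-0.0, 0.676, 0.737, -0.0]
contact_force: [0.3, 0.9, -6.7]
gripper_width: 0.0221
```

{"name": "apply_moves", "arguments": {"plan": [[[0, 0, 0], [0, 0, 0.11], 0], [[0, 0, 0], [0, 0, 0.11], 0], [[0, 0, 0], [0, 0, 0.11], 0], [[0, 0, 0], [0, 0, 0.11], 0], [[0, 0, 0], [0, 0, 0.11], 0], [[0, 0, 0], [0, 0, 0.11], 0], [[0, 0, 0], [0, 0, 0.11], 0], [[0, 0, 0], [0, 0, 0.11], 0]]}}

```text
time: 9.27
tcp_pos: [0.5291, -0.0027, 0.3278]
tcp_rot: [-0.0, 0.926, 0.379, -0.0]
contact_force: [1.0, 0.4, -6.3]
gripper_width: 0.0221
```

{"name": "apply_moves", "arguments": {"plan": [[[0, 0, 0], [0, 0, 0.11], 0], [[0, 0, 0], [0, 0, 0.11], 0], [[0, 0, 0], [0, 0, 0.11], 0], [[0, 0, 0], [0, 0, 0.11], 0], [[0, 0, 0], [0, 0, 0.11], 0], [[0, 0, 0], [0, 0, 0.06], 0], [[0, 0, 0], [0, 0, 0.03], 0], [[0, 0, 0], [0, 0, 0], 0]]}}

```text
time: 9.93
tcp_pos: [0.5292, -0.0027, 0.3279]
tcp_rot: [-0.0, 0.998, 0.07, -0.0]
contact_force: [-0.6, 0.2, -5.9]
gripper_width: 0.0224
```

Run:
```python
from rig import bot, eyes
from h import *
s=bot.read_state(); print(s["time"],s["qpos"],s["tcp_pos"]);M=RM(s["tcp_rot"]);print(M)
for d in(.03,.05):
    X=np.array([.989,.148]); lip=np.array([.490,-.321])-.025*X
    # at tilt 0 grip is 63 behind lip
    tgt=lip-.063*X
    w=np.array([*tgt,.33])-s["tcp_pos"]; print(tgt,M.T@w*100);break
```

```text
9.9333 [-4.90774684e-02  6.28242435e-02  2.05501898e+00  6.84434162e-05
  1.02455487e+00  1.38143628e+00] [ 0.52916902 -0.00265191  0.32786411]
[[ 9.90181187e-01  1.39787607e-01 -8.01601520e-04]
 [ 1.39787729e-01 -9.90181489e-01  9.79264298e-05]
 [-7.80042086e-04 -2.09018965e-04 -9.99999674e-01]]
[ 0.402968 -0.334024] [-17.12852896  31.04767294  -0.20671732]
```

{"name": "apply_moves", "arguments": {"plan": [[[-0.3, 0.6, 0], [0, 0, 0], 0], [[-0.8, 1.4, 0], [0, 0, 0], 0], [[-1.1, 2.0, 0], [0, 0, 0], 0], [[-1.1, 2.0, 0], [0, 0, 0], 0], [[-1.1, 2.0, 0], [0, 0, 0], 0], [[-1.1, 2.0, 0], [0, 0, 0], 0], [[-1.1, 2.0, 0], [0, 0, 0], 0], [[-1.1, 2.0, 0], [0, 0, 0], 0]]}}

```text
time: 10.6
tcp_pos: [0.4717, -0.1532, 0.3282]
tcp_rot: [0.0, 0.997, 0.071, -0.0]
contact_force: [0.6, -0.7, -6.5]
gripper_width: 0.0223
```

{"name": "apply_moves", "arguments": {"plan": [[[-1.1, 2.0, 0], [0, 0, 0], 0], [[-1.1, 2.0, 0], [0, 0, 0], 0], [[-1.1, 2.0, 0], [0, 0, 0], 0], [[-1.1, 2.0, 0], [0, 0, 0], 0], [[-1.1, 2.0, 0], [0, 0, 0], 0], [[-1.1, 2.0, 0], [0, 0, 0], 0], [[-1.1, 2.0, 0], [0, 0, 0], 0], [[-0.8, 1.4, 0], [0, 0, 0], 0]]}}

```text
time: 11.27
tcp_pos: [0.4086, -0.3179, 0.3282]
tcp_rot: [0.0, 0.998, 0.071, -0.0]
contact_force: [-0.2, 0.3, -6.4]
gripper_width: 0.0221
```

{"name": "apply_moves", "arguments": {"plan": [[[-0.5, 0.9, 0], [0, 0, 0], 0], [[-0.4, 0.7, 0], [0, 0, 0], 0], [[0, 0, 0], [0, 0, 0], 0], [[0, 0, 0], [0, 0, 0], 0]]}}

```text
time: 11.6
tcp_pos: [0.4029, -0.3331, 0.3281]
tcp_rot: [-0.0, 0.998, 0.07, -0.0]
contact_force: [1.0, -0.9, -5.5]
gripper_width: 0.0213
```

Run:
```python
from rig import bot, eyes
from h import *
s=bot.read_state(); print(s["time"],s["qpos"],s["tcp_pos"]);M=RM(s["tcp_rot"]);print(M)
c=eyes.read_camera("wrist"); cv2.imwrite("pics/w4.png",c["image"])
c=eyes.read_camera("scene"); cv2.imwrite("pics/s4.png",c["image"])
```

```text
11.6 [-7.35543708e-01  5.12213362e-02  2.06689725e+00  2.27513255e-04
  1.02385036e+00  6.96021305e-01] [ 0.40290215 -0.33313253  0.32809222]
[[ 9.90339381e-01  1.38664660e-01 -1.48608184e-04]
 [ 1.38664709e-01 -9.90339306e-01  3.96562419e-04]
 [-9.21833323e-05 -4.13338091e-04 -9.99999910e-01]]
```

View pics/w4.png

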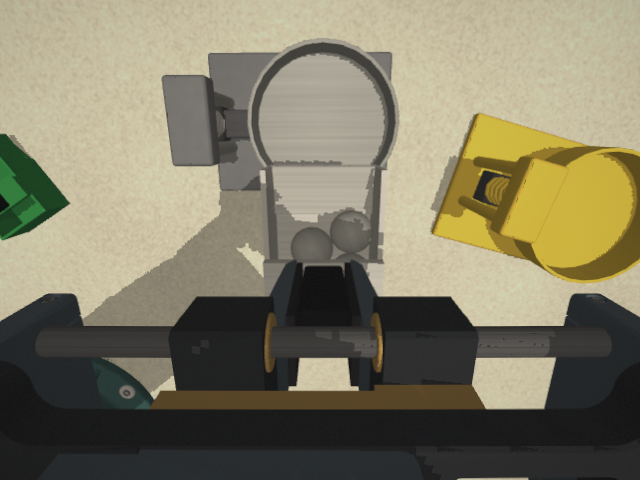

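View pics/s4.png

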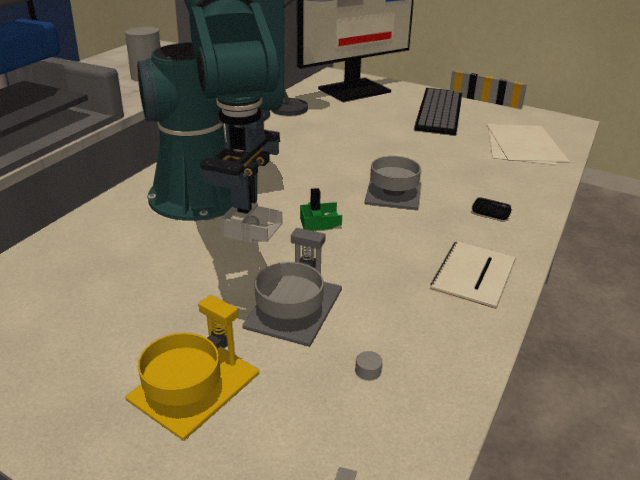

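Two or three balls show at (312,248) and (350,232), and the lip at (325,168) overlaps the near part of the pan. Lower 8.5 cm, then tip about the lip.

{"name": "apply_moves", "arguments": {"plan": [[[0, 0, 0.6], [0, 0, 0], 0], [[0, 0, 1.3], [0, 0, 0], 0], [[0, 0, 1.6], [0, 0, 0], 0], [[0, 0, 1.6], [0, 0, 0], 0], [[0, 0, 1.6], [0, 0, 0], 0], [[0, 0, 1.1], [0, 0, 0], 0], [[0, 0, 0.7], [0, 0, 0], 0], [[0, 0, 0], [0, 0, 0], 0]]}}

```text
time: 12.37
tcp_pos: [0.4027, -0.3327, 0.2418]
tcp_rot: [-0.001, 0.998, 0.07, -0.001]
contact_force: [-0.5, 0.9, -7.4]
gripper_width: 0.0219
```

{"name": "apply_moves", "arguments": {"plan": [[[0.62, 0, -0.3], [0, -0.05, 0], 0], [[0.62, 0, -0.3], [0, -0.05, 0], 0], [[0.62, 0, -0.3], [0, -0.05, 0], 0], [[0.62, 0, -0.3], [0, -0.05, 0], 0], [[0.62, 0, -0.3], [0, -0.05, 0], 0]]}}

```text
time: 12.78
tcp_pos: [0.4358, -0.3291, 0.2563]
tcp_rot: [0.009, 0.99, 0.069, -0.125]
contact_force: [-0.3, -0.2, -6.0]
gripper_width: 0.0218
```

```bash
cat > lip.py <<'E'
from rig import bot, eyes
from h import *
s=bot.read_state(); M=RM(s["tcp_rot"]); l=s["tcp_pos"]+M@[.063,0,.123]
print(s["time"],s["qpos"],"tcp",s["tcp_pos"],"F",s["contact_force"],s["gripper_width"]);print("lip",l,"tilt deg",np.degrees(np.arccos(-M[2,2])))
X=np.array([.989,.148]);d=l[:2]-[.490,-.321];print("lip rel pan", d@X, d@[-X[1],X[0]])
E
python3 lip.py
```

```text
12.7833 [-0.62890773  0.24878567  2.0003623  -0.19791748  1.08203575  0.91322247] tcp [ 0.43579805 -0.32909406  0.25626095] F [-0.30511273 -0.18536862 -5.99243647] 0.021804230563178473
lip [ 0.46601073 -0.32509881  0.12146766] tilt deg 14.382008103203592
lip rel pan -0.024332011457882 -0.0005033142135161524
```

Tracking is right: the lip is 24 mm short of the pan centre at z 0.121. Keep tipping, more slowly.

{"name": "apply_moves", "arguments": {"plan": [[[0.62, 0, -0.3], [0, -0.05, 0], 0], [[0.5, 0, -0.25], [0, -0.04, 0], 0], [[0.5, 0, -0.25], [0, -0.04, 0], 0], [[0.37, 0, -0.19], [0, -0.03, 0], 0], [[0.37, 0, -0.19], [0, -0.03, 0], 0], [[0.37, 0, -0.19], [0, -0.03, 0], 0], [[0.37, 0, -0.19], [0, -0.03, 0], 0], [[0.37, 0, -0.19], [0, -0.03, 0], 0]]}}

```text
time: 13.45
tcp_pos: [0.4741, -0.3237, 0.2598]
tcp_rot: [0.019, 0.963, 0.067, -0.261]
contact_force: [0.0, 0.3, -3.9]
gripper_width: 0.0221
```

{"name": "apply_moves", "arguments": {"plan": [[[0.5, 0, -0.25], [0, -0.04, 0], 0], [[0.5, 0, -0.25], [0, -0.04, 0], 0], [[0.5, 0, -0.25], [0, -0.04, 0], 0], [[0.5, 0, -0.25], [0, -0.04, 0], 0], [[0.5, 0, -0.25], [0, -0.04, 0], 0], [[0, 0, 0], [0, 0, 0], 0]]}}

```text
time: 13.95
tcp_pos: [0.502, -0.3197, 0.2551]
tcp_rot: [0.025, 0.932, 0.065, -0.356]
contact_force: [-1.0, 0.0, -2.6]
gripper_width: 0.0217
```

```bash
python3 lip.py
python3 - <<'E'
from rig import bot, eyes
from h import *
c=eyes.read_camera("wrist"); cv2.imwrite("pics/w5.png",c["image"])
c=eyes.read_camera("scene"); cv2.imwrite("pics/s5.png",cv2.resize(c["image"][150:350,180:400],None,fx=3,fy=3))
E
```

```text
13.95 [-0.48165131  0.47485353  1.77385347 -0.39967227  1.52571238  1.10039475] tcp [ 0.50202672 -0.31966499  0.25506621] F [-1.0391171   0.04422111 -2.62806567] 0.02172603371275897
lip [ 0.46727703 -0.32465955  0.12140428] tilt deg 41.837784203547606
lip rel pan -0.023014629466045444 -0.00025629087154298736
```

View pics/w5.png

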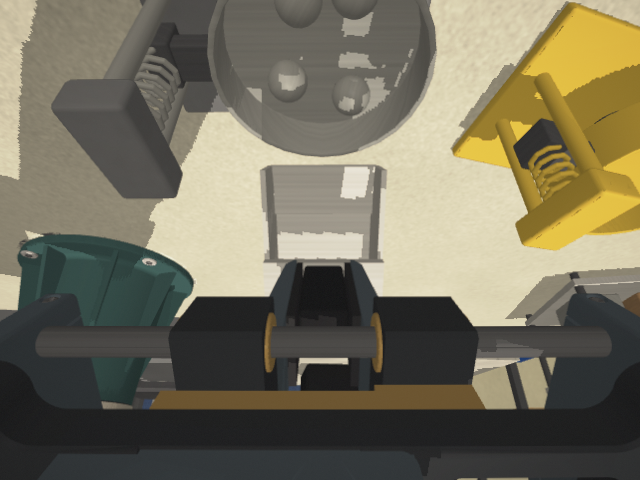

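View pics/s5.png

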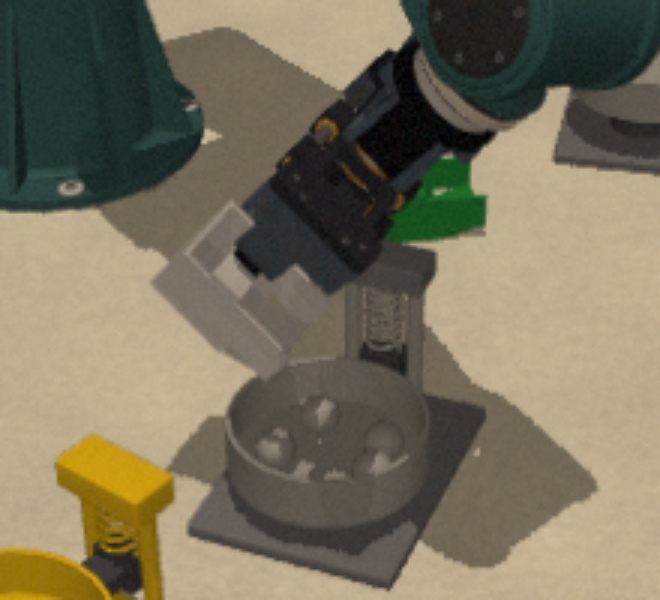

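All four balls are in the pan: scene crop (320,412), (275,450), (383,440) and (375,465), and four in the wrist view. The scoop is empty (2.6 N left) and the pan has dropped. Raise 8 cm and turn back upright.

{"name": "apply_moves", "arguments": {"plan": [[[-0.6, 0, -0.7], [0, 0, 0], 0], [[-1.1, 0, -1.2], [0, 0, 0], 0], [[-1.1, 0, -1.2], [0, 0, 0], 0], [[-1.1, 0, -1.2], [0, 0, 0], 0], [[-1.1, 0, -1.2], [0, 0, 0], 0], [[-0.5, 0, -0.6], [0, 0, 0], 0], [[-0.6, 0, 0.33], [0, 0.05, 0], 0], [[-1.2, 0, 0.69], [0, 0.1, 0], 0]]}}

```text
time: 14.72
tcp_pos: [0.4811, -0.3224, 0.3408]
tcp_rot: [0.02, 0.956, 0.067, -0.284]
contact_force: [-0.2, -0.0, -2.8]
gripper_width: 0.0219
```

{"name": "apply_moves", "arguments": {"plan": [[[-1.2, 0, 0.69], [0, 0.1, 0], 0], [[-1.2, 0, 0.69], [0, 0.1, 0], 0], [[-1.2, 0, 0.69], [0, 0.1, 0], 0], [[-1.2, 0, 0.69], [0, 0.1, 0], 0], [[-1.2, 0, 0.69], [0, 0.1, 0], 0], [[-0.97, 0, 0.54], [0, 0.08, 0], 0], [[0, 0, 0], [0, 0, 0], 0], [[0, 0, 0], [0, 0, 0], 0]]}}

```text
time: 15.38
tcp_pos: [0.402, -0.3336, 0.3269]
tcp_rot: [0.0, 0.998, 0.069, -0.001]
contact_force: [-0.2, 0.1, -2.2]
gripper_width: 0.0216
```

```bash
python3 lip.py
python3 - <<'E'
from rig import bot, eyes
from h import *
s=bot.read_state();M=RM(s["tcp_rot"]);print(M, M.T@(np.array([.56,0,.33])-s["tcp_pos"])*100)
c=eyes.read_camera("scene"); cv2.imwrite("pics/s6.png",cv2.resize(c["image"][130:350,180:460],None,fx=2.5,fy=2.5))
E
```

```text
15.3833 [-7.36735601e-01  5.22758939e-02  2.06827289e+00 -1.55177509e-03
  1.02190137e+00  6.97500184e-01] tcp [ 0.40204197 -0.33358306  0.32686257] F [-0.21332155  0.10842769 -2.22265302] 0.021561831945376635
lip [ 0.46426093 -0.3250057   0.20376411] tilt deg 0.09035491393221241
lip rel pan -0.026048784693854087 -0.0001522506739159609
[[ 9.90578275e-01  1.36939247e-01 -1.52416787e-03]
 [ 1.36938784e-01 -9.90579429e-01 -4.04734535e-04]
 [-1.56523338e-03  1.92203542e-04 -9.99998757e-01]] [ 20.21453405 -30.88092574  -0.35131955]
```

View pics/s6.png

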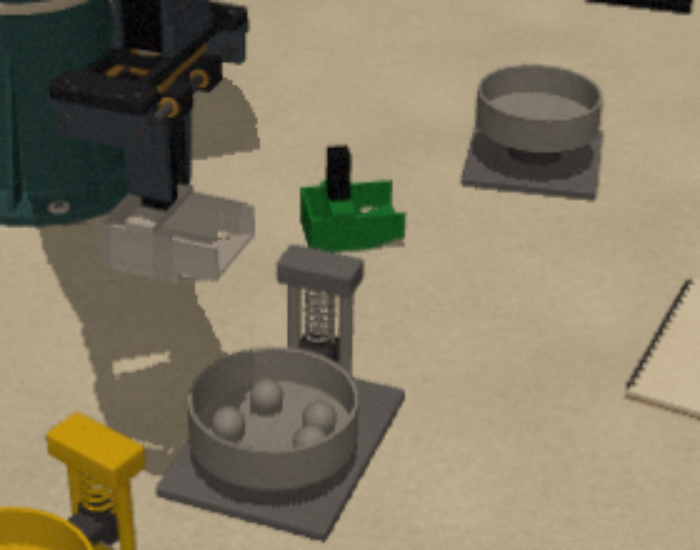

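The four balls rest in the pan and the scoop is level and empty. Carry it to clear bench at (0.56, 0).

{"name": "apply_moves", "arguments": {"plan": [[[0.5, -0.8, 0], [0, 0, 0], 0], [[1.4, -2.14, 0], [0, 0, 0], 0], [[1.4, -2.14, 0], [0, 0, 0], 0], [[1.4, -2.14, 0], [0, 0, 0], 0], [[1.4, -2.14, 0], [0, 0, 0], 0], [[1.4, -2.14, 0], [0, 0, 0], 0], [[1.4, -2.14, 0], [0, 0, 0], 0], [[1.4, -2.14, 0], [0, 0, 0], 0]]}}

```text
time: 16.1
tcp_pos: [0.4843, -0.1606, 0.3264]
tcp_rot: [0.0, 0.998, 0.07, -0.001]
contact_force: [0.9, -0.5, -2.3]
gripper_width: 0.0218
```

{"name": "apply_moves", "arguments": {"plan": [[[1.4, -2.14, 0], [0, 0, 0], 0], [[1.4, -2.14, 0], [0, 0, 0], 0], [[1.4, -2.14, 0], [0, 0, 0], 0], [[1.4, -2.14, 0], [0, 0, 0], 0], [[1.4, -2.14, 0], [0, 0, 0], 0], [[1.4, -2.14, 0], [0, 0, 0], 0], [[1.0, -1.5, 0], [0, 0, 0], 0], [[0.5, -0.8, 0], [0, 0, 0], 0]]}}

```text
time: 16.77
tcp_pos: [0.5613, 0.0038, 0.3262]
tcp_rot: [0.0, 0.997, 0.071, -0.0]
contact_force: [-0.8, -0.6, -2.7]
gripper_width: 0.0217
```

{"name": "apply_moves", "arguments": {"plan": [[[0, 0, 0], [0, 0, 0], 0], [[0, 0, 2], [0, 0, 0], 0], [[0, 0, 3], [0, 0, 0], 0], [[0, 0, 3], [0, 0, 0], 0], [[0, 0, 3], [0, 0, 0], 0], [[0, 0, 3], [0, 0, 0], 0], [[0, 0, 2], [0, 0, 0], 0], [[0, 0, 1], [0, 0, 0], 0]]}}

```text
time: 17.43
tcp_pos: [0.5587, 0.0005, 0.1536]
tcp_rot: [-0.0, 0.998, 0.069, -0.002]
contact_force: [-1.1, -0.3, -2.6]
gripper_width: 0.0217
```

```bash
python3 lip.py
python3 - <<'E'
from rig import bot, eyes
from h import *
c=eyes.read_camera("scene"); cv2.imwrite("pics/s7.png",cv2.resize(c["image"][130:350,220:500],None,fx=2.5,fy=2.5))
c=eyes.read_camera("side"); cv2.imwrite("pics/d7.png",cv2.resize(c["image"][200:400,200:450],None,fx=2.5,fy=2.5))
E
```

```text
17.4333 [-4.07683504e-02  3.71475614e-01  2.06663687e+00 -6.29721016e-04
  7.07532072e-01  1.39179174e+00] tcp [5.58722921e-01 4.50516912e-04 1.53558897e-01] F [-1.14516943 -0.31474412 -2.64939701] 0.021676963908358233
lip [0.62061724 0.00913158 0.03030415] tilt deg 0.23333286945961088
lip rel pan 0.1780399249504076 0.30716878345201615
```

View pics/s7.png

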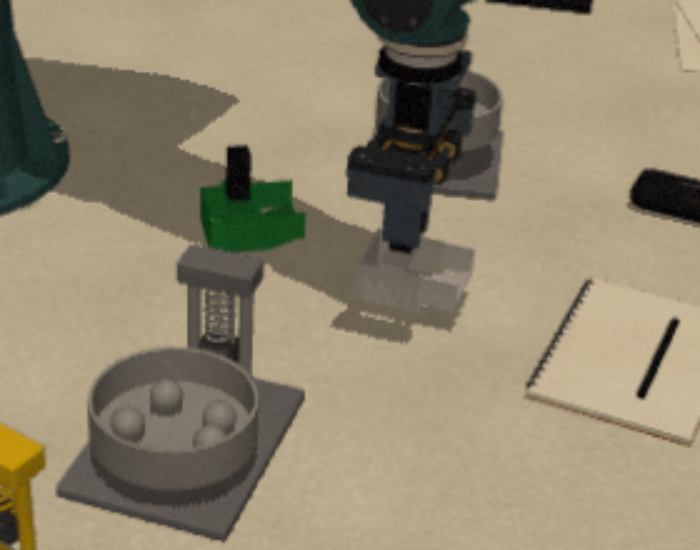

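View pics/d7.png

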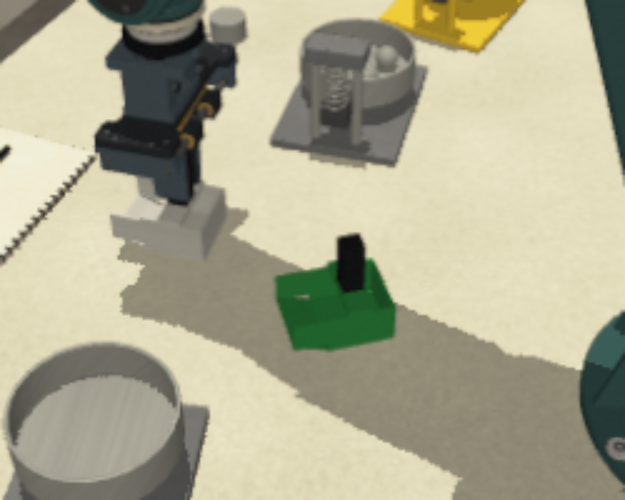

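{"name": "apply_moves", "arguments": {"plan": [[[0, 0, 0.5], [0, 0, 0], 0], [[0, 0, 0.5], [0, 0, 0], 0], [[0, 0, 0.3], [0, 0, 0], 0], [[0, 0, 0.2], [0, 0, 0], 0], [[0, 0, 0.2], [0, 0, 0], 0], [[0, 0, 0], [0, 0, 0], 0], [[0, 0, 0], [0, 0, 0], 0]]}}

```text
time: 18.12
tcp_pos: [0.5602, 0.0008, 0.1394]
tcp_rot: [0.0, 0.998, 0.069, 0.0]
contact_force: [-0.4, 0.6, -1.9]
gripper_width: 0.0218
```

{"name": "apply_moves", "arguments": {"plan": [[[0, 0, 0.1], [0, 0, 0], 0], [[0, 0, 0.1], [0, 0, 0], 0], [[0, 0, 0], [0, 0, 0], 0], [[0, 0, 0], [0, 0, 0], 0]]}}

```text
time: 18.45
tcp_pos: [0.5604, 0.0008, 0.1379]
tcp_rot: [0.0, 0.998, 0.069, 0.0]
contact_force: [-4.2, 0.6, 10.1]
gripper_width: 0.0218
```

Contact with the bench (force now +10 N up). Release slowly.

{"name": "apply_moves", "arguments": {"plan": [[[0, 0, 0], [0, 0, 0], 2.4], [[0, 0, 0], [0, 0, 0], 2.8], [[0, 0, 0], [0, 0, 0], 3.2], [[0, 0, 0], [0, 0, 0], 4], [[0, 0, 0], [0, 0, 0], 6], [[0, 0, 0], [0, 0, 0], 6], [[0, 0, 0], [0, 0, 0], 6], [[0, 0, 0], [0, 0, 0], 6]]}}

```text
time: 19.12
tcp_pos: [0.5601, 0.0008, 0.1372]
tcp_rot: [-0.0, 0.998, 0.069, -0.0]
contact_force: [0.6, -0.0, 0.0]
gripper_width: 0.0598
```

{"name": "apply_moves", "arguments": {"plan": [[[0, 0, -0.5], [0, 0, 0], 6], [[0, 0, -1.5], [0, 0, 0], 6], [[0, 0, -2.5], [0, 0, 0], 6], [[0, 0, -3], [0, 0, 0], 6], [[0, 0, -3], [0, 0, 0], 6], [[0, 0, -3], [0, 0, 0], 6], [[0, 0, -2], [0, 0, 0], 6], [[0, 0, 0], [0, 0, 0], 6]]}}

```text
time: 19.78
tcp_pos: [0.5618, 0.0007, 0.2971]
tcp_rot: [0.0, 0.998, 0.069, 0.003]
contact_force: [0.6, -0.9, 0.8]
gripper_width: 0.0598
```

```bash
python3 lip.py
python3 - <<'E'
from rig import bot, eyes
from h import *
A=eyes.read_camera("scene"); B=eyes.read_camera("side")
cv2.imwrite("pics/f.png",np.hstack([cv2.resize(A["image"][190:350,230:390],None,fx=2.4,fy=2.4),cv2.resize(B["image"][200:360,230:390],None,fx=2.4,fy=2.4)]))
import math
c0=np.array([.490,-.321]);t=np.linspace(0,2*np.pi,60)
i=cv2.resize(A["image"][200:350,235:365],None,fx=4,fy=4)
for z,col in((.09,(0,0,255)),(.072,(0,255,0))):
    p=((proj(A,[[c0[0]+.067*np.cos(a),c0[1]+.067*np.sin(a),z] for a in t])-[235,200])*4+2).astype(int); cv2.polylines(i,[p.reshape(-1,1,2)],False,col,1)
cv2.imwrite("pics/rim.png",i)
E
```

```text
19.7833 [-4.01614803e-02  1.54413750e-01  2.01561662e+00  1.71464370e-05
  9.65012022e-01  1.39178955e+00] tcp [0.56177528 0.00074763 0.29709608] F [ 0.59102548 -0.85914479  0.80511478] 0.05978773987141374
lip [0.62497285 0.00943563 0.17450495] tilt deg 0.3753034514540723
lip rel pan 0.18239262610133378 0.3068248547397967
```

View pics/f.png

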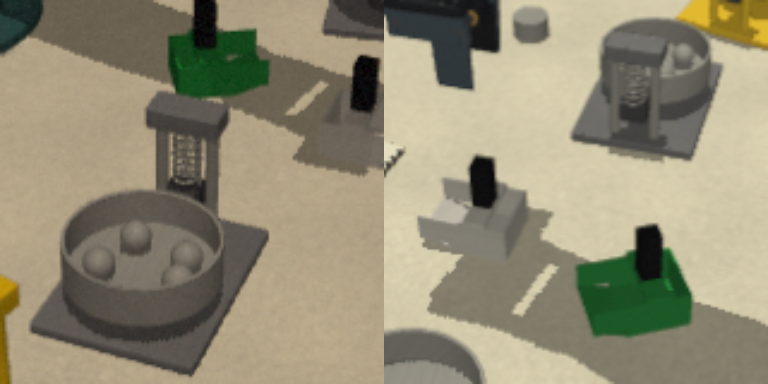

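View pics/rim.png

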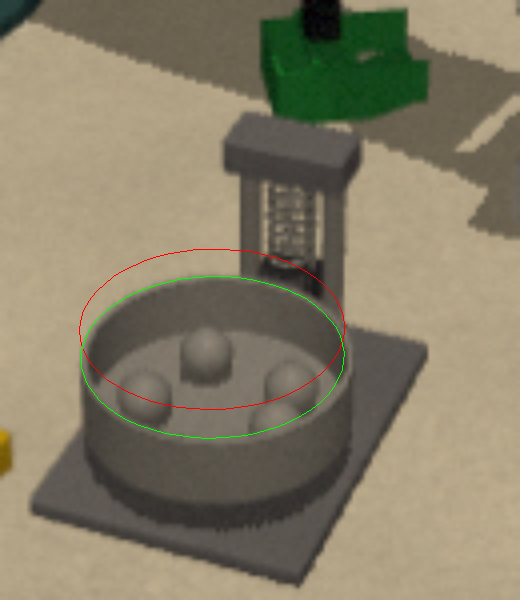

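The rim now matches the 18 mm-sunk outline (green), four balls are in the pan, and the scoop stands upright and free. Let the arm settle, then hand in.

{"name": "apply_moves", "arguments": {"plan": [[[0, 0, 0], [0, 0, 0], 6], [[0, 0, 0], [0, 0, 0], 6], [[0, 0, 0], [0, 0, 0], 6], [[0, 0, 0], [0, 0, 0], 6]]}}

```text
time: 20.22
tcp_pos: [0.5598, 0.0008, 0.2914]
tcp_rot: [-0.0, 0.998, 0.069, -0.001]
contact_force: [0.7, -0.3, -0.3]
gripper_width: 0.0599
```

```bash
python3 -c "
from rig import bot
print(bot.read_state()['time'], bot.hand_in())"
```

```text
the job is handed in; nothing more can be done
20.2167 None
```

The job was handed in at about 20.2 s; no verdict is reported back. I gripped the aluminium scoop by its handle and tipped it to about 42° over the grey pan with the spring. Its lip was 23 mm short of the pan centre, at a height of 0.121 m. I then stood the scoop upright on clear bench near (0.56, 0) and let go.

- **Balls and pan:** All four balls are in the pan. The rim matches the outline for a pan sunk 18 mm, judged from the scene picture because the pan joint itself cannot be read.
- **Scoop and gripper:** The scoop stands upright on the bench. The gripper is clear above it, with contact forces at noise level.
- **Look-alikes:** The green and yellow ones were not touched.
- **Failed or conflicting checks:** None. The pan's position from the pictures agreed with both views to about 1 pixel. My first yaw readings for the scoop ranged from about 0.6° to 5°; I used about 3°, and the wrist picture confirmed it.

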